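Load a small jar mill and slide its guard shut until it latches

TASK

Take the milling jar from its wooden rack, set it down gently on the mill's two rollers, in the middle and lying along them, and let go. Then push the mill's clear guard shut by its handle until the latch clicks home and holds it, firmly but without slamming it or leaning hard on it once it is home: the clear plastic cracks. Leave the bowl, the cup and the tub alone.

Things in the scene. Friction and masses are not known exactly. Their poses are not given: they have to be found in the camera images.
- jar_middle (a point): Middle, on the axis, of the milling jar: a closed white porcelain cylinder, 60 mm diameter, 0.45 to 0.7 kg, lying on its side. x runs along the axis to the lid: body from -46 to +36 mm, lid and wing nut to +60. Black rubber tyres (64 mm diameter, 6 mm wide) at -30 and +26 mm; the bare body between them can be gripped from above across the axis. On the rack the axis is 60 mm above the bench.
- rack: Wooden jar rack, fixed, 150 x 96 mm, 42 mm high at its two end cheeks. Origin: centre of its underside, on the bench. x runs along its two rails (19 mm diameter, 48 mm apart, tops 35.5 mm above the bench); the jar lies in them, axis along x.
- mill: Bench-top jar mill, fixed. Origin: on the bench under the middle of the rollers. x: the way the guard slides shut, along the rollers; z up. Rollers: 25 mm diameter, axes 45 mm up at y = -23 and +23 mm, x = -87 to +75. Open guard (travel 0): x = -292 to -112, its striker on a steel tongue 30 mm further. Motor housing x = -268 to -98, 100 high. Base pan x = -295 to +120, 182 wide, rails to 36 high.
- roller_bed (a point): Point on the mill where the middle of the jar belongs: over the middle of the rollers, 83.1 mm above the bench, the height of the jar's axis when both tyres rest on both rollers. x along the rollers, as the mill's. Either end of the jar may face the latch; 15 mm off along the rollers is fine.
- guard (a joint): Travel of the guard (m) along the mill's x: 0 fully open, over the motor housing; starts at 0 to 0.015. Home, where the latch holds it, lies from 0.186 to 0.207, because latch and buffers sit on a slotted, adjustable carriage: it must be felt. The guard is an inverted U of clear plastic, 180 mm long, 158 wide, top 126 mm above the bench, 0.5 kg; its rails drag with 2 N, more when moved fast.
- end_plate (a point): Top middle of the mill's end plate (x = 93 mm, 108 mm above the bench), with the latch and two sprung rubber buffers on the carriage. The buffers meet the guard 3 mm before home and push back with 4 N per mm; the latch drops once they are squeezed with about 12 N. A slow push (under 20 mm/s) of 13 to 17 N always brings the guard home; over 22 N on the buffers breaks the guard.
- guard_handle (a point): Middle of the guard's black bow handle: a round bar 12 mm thick, 90 mm long across the slide (along the mill's y), axis 160 mm above the bench, on two posts at its ends, 28 mm of free height under it. It moves with the guard; at travel 0 it is at x = -202 mm in the mill's frame. Push it from behind (its -x side) with closed fingers reaching down behind the bar, or pinch it from above.
- pawl (a joint): Angle (rad) of the latch pawl, a steel hook on the end plate, 148 mm high, nose at x = 68 to 93 mm in the mill frame: 0 down. Its nose climbs a ramp on the guard from 27 to 5 mm before home, to about 0.18, which takes 4 to 6 N of extra push; past the crest it eases, then the buffers resist and the nose drops to 0 behind the striker with a click: latched. Let go before that, the guard is not held.
- bowl: Bystander: a clay bowl, 110 mm across, 60 mm high, beyond the mill. Origin: centre of its underside.
- cup: Bystander: a terracotta cup, 72 mm across, 75 mm high, past the motor end of the mill. Origin: centre of its underside.
- pot: Bystander: a white lidded tub, 68 mm across, 85 mm high, beyond the latch end of the mill. Origin: centre of its underside.
Things that resemble listed ones, but are neither listed nor needed, are in the scene too. Leave any pink or purple look-alike of the part that bears jar_middle alone.

How it is judged:
On the way, in this order (a step that is already met when the one before it is completed fails the run):
1. the jar lies on both rollers, along them, and is let go, with the guard still open (x of jar_middle in the frame of mill between -0.02 and 0.02 m and y of jar_middle in the frame of mill between -0.006 and 0.006 m and z of jar_middle in the frame of mill between 0.079 and 0.0875 m and angle between the x axis of jar_middle and the x axis of mill, either way round below 0.08 rad and contact force between the fingers and jar below 0.05 N and value of joint guard below 0.04 m), for 0.3 s.
2. the guard is home and the pawl has dropped behind its striker (value of joint guard above 0.184 m and value of joint pawl below 0.025 rad), for 0.3 s.
At the end, for the whole second after the job is handed in: The jar lies on both rollers (its middle within 20 mm of the middle of the rollers along them and 6 mm across, axis within 0.08 rad of theirs, 79 to 87.5 mm above the bench), at rest; the guard is shut (travel above 184 mm) with the pawl down behind its striker (pawl angle under 0.025 rad) (all of step 2 and x of jar_middle in the frame of mill between -0.02 and 0.02 m and y of jar_middle in the frame of mill between -0.006 and 0.006 m and z of jar_middle in the frame of mill between 0.079 and 0.0875 m and angle between the x axis of jar_middle and the x axis of mill, either way round below 0.08 rad and linear speed of jar below 0.02 m/s and velocity of joint guard below 0.01 m/s); the robot touches nothing.
It fails at once if the guard was slammed or forced against its buffers (over 22 N, 11 N on either) (contact force between guard_c0 and buffer_c0 above 11 N or contact force between guard_c1 and buffer_c1 above 11 N).
It fails at once if the porcelain jar was dropped or pressed hard onto the mill (over 40 N) (contact force between jar and mill above 40 N).
It fails at once if the bowl was moved (20 mm) or tipped (distance of bowl from where it was at the start of the episode above 0.02 m or angle between bowl's own z axis and vertical above 0.3 rad).
It fails at once if the cup was moved (20 mm) or tipped (distance of cup from where it was at the start of the episode above 0.02 m or angle between cup's own z axis and vertical above 0.3 rad).
It fails at once if the tub was moved (20 mm) or tipped (distance of pot from where it was at the start of the episode above 0.02 m or angle between pot's own z axis and vertical above 0.3 rad).
It also fails if it takes over 72 s, if anything falls off the work surface, if the arm or the gripper's body presses on something with over 40 N, if the wrist force passes 120 N, or if a joint passes its speed limit or range.

ROBOT

A 7-joint arm with a two-finger parallel gripper is mounted at the origin on the work surface. World frame = base frame: x ahead of the robot, y to its left, z up, the work surface at z = 0. Lengths are in m, angles in rad, forces in N, time in s.
With the tool pointing down it reaches from about 0.425 to 0.875 m from the base axis. Payload 8.4 kg.
Tool frame: the origin (TCP) lies on the centre line of the jaws, within the pads' length; the fingertips stand 11 mm ahead of it and the grasp point (between the pads) lies 8 mm behind it (bot.tip_extent is the distance from the TCP to the fingertips, in m); z points along the fingers, x is the direction in which the jaws open and shut, and the axes are right-handed (so a half turn about z gives the same grasp; the last joint's range is limited). The gripper opens to 87 mm and grips with 3 to 60 N. Pads are 19 mm wide; open, the fingers measure 117 mm over their backs; the gripper's body (75 mm by 190 mm) begins 51 mm behind the grasp point.
Start: joints at [-1.32, 0.333, 0.04, 1.465, -0.013, 1.343, -0.059], TCP at [0.223, 0.611, 0.234] pointing down, gripper open.
Joint ranges: [-2.58, 2.58], [-0.38, 2.09], [-1.3, 1.39], [0.25, 2.4], [-1.5, 4.64], [0.08, 2.09], [-2.65, 2.65]. Speed limits (rad/s): [2.22, 2.22, 2.79, 2.79, 3.14, 3.14, 3.14].

INTERFACE

Orientations are given as a unit quaternion [x, y, z, w].
In Python, from station import bot, cams, nets gives the robot as it stands.
- The arm moves only by the tool play_rows, never from a script. Its argument "plan" is a list of rows, each a list of 5 numbers: the shift along the tool's x, y, z in m, then the turn about the tool's z in degrees, then the gripper's target within -1 to 1 (fully open at 1, half-way at 0, shut at -1). In form: [[tx, ty, tz, roll, grip], ...]. A call has 1 to 12 rows; each row shifts and turns the commanded pose from where the row before left it, along the tool's axes as they then stand; what a row does not reach is not made up. A row lasts 1/12 s, in which the tool goes at most 41.7 mm and 7.16 degrees, less where a joint would pass 70% of its speed; a pose out of reach is approached as far as the arm can. A call is refused whole if a number of a shift passes 0.0417 or a number of a turn 7.16, either way. A call with a gripper value outside its range is refused whole. The fingers move at their own pace and stop on an object; "force" is the grip in N (left out, the last holds). Time passes only in rows, so rows that do not move let the fingers close. It gives the time, the measured TCP pose, the force and the opening at its end, in the units of the state.
- bot.read_state(): the state, without advancing time (a new reading comes with each control period).
- cams.capture(name): name is "scene" or "top" or "wrist"; returns a dict with "pixels" (420x560x3 uint8, red, green, blue), "depth" (420x560 float32, m along the optical axis (not along the pixel's ray), 0 where there is no reading), "mtx" (3x3 intrinsics, pixels), "pose" (4x4, takes a point from camera to world coordinates); the wrist camera has in their place "hand_eye" (4x4, takes a point from camera to tool coordinates, whose origin is the TCP and whose axes are the tool frame's). Camera axes: x right, y up, looking along -z (the intrinsics and any distortion apply to the point x, -y, -z); pixel columns grow to the right and rows downward; lengths in m; the calibration is good to about 2 mm. A picture is of the moment at which its call begins: read the wrist's pose just before it.
- bot.close_job(): hands the job in, once; it reports no verdict.
Trained networks look in a picture, given as the dict that the camera call returned (one of the last four; its "shot" number tells which), for a name from the list of things; names that differ only in an ending like _2 or _b are one class to them, and where a whole thing is asked for, a point or a joint stands for the part that bears it (a point fixed in the world has none). Each returns a list of dicts, best first, with "score" (0 to 1); they miss things now and then, are a little off and sometimes report something else, mostly with a low value. They report only what shows in the picture. A call takes as long as a camera call. They do not tell look-alikes from the thing itself.
- nets.silhouettes(picture, name): "region" (420x560 bool, what is visible of it) and "extent" ([left, top, right, bottom] in pixels, round what is visible of it).
- nets.place_of(picture, name): "position" ([column, row] in pixels: a listed point, or the origin of a listed thing).
The state is a dict: "time": time; "joint_positions": joint angles; "joint_velocities": joint speeds; "joint_torque": joint torques, N m; "eef_pos": TCP position; "orientation": TCP orientation; "force": force on the tool from outside, world axes, zero at the start; "torque": the same for the moment, N m; "finger_gap": finger opening in m.
Only numpy, scipy, OpenCV 4.12 (cv2) and the standard library are available. Lean on these libraries where they do the work, as an engineer would, in place of code of your own. Each camera call takes 0.05 s, during which the arm holds its last target. There are 200 camera calls.

## Working session

There is one attempt and no reset: what is moved stays moved. The work goes in short steps, Python scripts to look and compute and a tool call to move; the robot and the scene stay as the last step left them, time stands still between calls to the robot, and variables do not carry over. Pictures are saved under pics/ and viewed, about 8 in all and at most 12, crops included, and the job is handed in when it is done.

Besides the shell and the picture viewer there is one more tool, called after "Request:" as name(argument=value, ...), one argument or row to a line, values as JSON. play_rows: Moves the arm, as the interface text tells. Its arguments: {"type":"object","properties":{"plan":{"type":"array"},"force":{"type":"number"}},"required":["plan"]}

```bash
mkdir -p pics; ls
cat > h.py <<'E'
import numpy as np, cv2
from station import bot, cams, nets
def save(c,n,crop=None,s=1):
    im=c["pixels"][:,:,::-1]
    if crop: l,t,r,b=crop; im=im[t:b,l:r]
    cv2.imwrite("pics/"+n,cv2.resize(im,None,fx=s,fy=s,interpolation=cv2.INTER_CUBIC))
def w(c,uv,z=None,pose=None):
    "world point of pixel: by depth, or on plane z"
    P=c.get("pose") if pose is None else pose
    K=c["mtx"];u,v=uv
    d=np.array([(u-K[0,2])/K[0,0],-(v-K[1,2])/K[1,1],-1.])
    D=P[:3,:3]@d
    k=c["depth"][int(round(v)),int(round(u))] if z is None else (z-P[2,3])/D[2]
    return P[:3,3]+k*D
E
python3 - <<'E'
from h import *
s=bot.read_state();print(s)
for n in("scene","top"):
    c=cams.capture(n);save(c,n+".png")
    for k in("jar_middle","rack","mill","roller_bed","end_plate","guard_handle","bowl","cup","pot"):
        for r in nets.place_of(c,k)[:4]: 
            print(n,k,round(r["score"],2),np.round(r["position"],1),np.round(w(c,r["position"]),3))
E
```

```text
pics
{'time': 0.0, 'joint_positions': array([-1.3201708 ,  0.33391814,  0.03983889,  1.46628474, -0.01338847,
        1.34328598, -0.05849258]), 'joint_velocities': array([-0.00266493,  0.00011479, -0.00186251,  0.00139543, -0.00153025,
        0.00062086,  0.00141969]), 'joint_torque': array([-1.39692209e-03, -6.56349564e+01,  1.33442502e+00, -4.03810394e+01,
       -5.98449376e-02,  4.50278178e-02,  1.90537357e-04]), 'eef_pos': array([0.22263167, 0.61020005, 0.2326475 ]), 'orientation': array([ 8.19362234e-01,  5.73275557e-01, -6.34766011e-04,  5.11732704e-04]), 'force': array([ 0.15336826, -0.8232814 ,  0.11649238]), 'torque': array([ 0.00522028, -0.01859575,  0.00194865]), 'finger_gap': 0.08706898123305416}
scene jar_middle 0.96 [216.3 295.9] [ 0.561 -0.414  0.088]
scene jar_middle 0.94 [184.7 271.6] [ 0.415 -0.389  0.052]
scene jar_middle 0.89 [155.6 311.1] [ 0.427 -0.539  0.056]
scene jar_middle 0.71 [266.9 327.4] [ 0.731 -0.405  0.056]
scene rack 0.56 [223.4 305.8] [ 0.591 -0.422  0.069]
scene mill 0.89 [282.6 210.9] [ 0.537 -0.015  0.023]
scene roller_bed 0.63 [285.7 197.1] [0.517 0.037 0.027]
scene end_plate 0.61 [271.2 216.6] [ 0.565 -0.125  0.144]
scene guard_handle 0.93 [299.  138.2] [0.458 0.217 0.128]
scene bowl 0.93 [333.  218.6] [0.694 0.058 0.009]
scene cup 0.68 [324.3 146.8] [0.555 0.226 0.132]
scene pot 0.93 [319.5 252.2] [ 0.73  -0.099  0.041]
top jar_middle 0.98 [378.3 269. ] [ 0.402 -0.37   0.058]
top jar_middle 0.7 [387.4 219.3] [ 0.561 -0.394  0.091]
top jar_middle 0.58 [385.3 169.9] [ 0.729 -0.4    0.058]
top rack 0.72 [379.  224.9] [ 0.543 -0.367  0.094]
top end_plate 0.95 [296.1 219.7] [ 0.553 -0.102  0.138]
top guard_handle 0.9 [201.3 239.9] [0.488 0.191 0.125]
top guard_handle 0.47 [268. 223.] [ 0.548 -0.011  0.056]
top bowl 0.94 [250.9 184.4] [0.686 0.052 0.003]
top cup 0.56 [162.6 237.4] [0.499 0.35  0.008]
```

View pics/scene.png

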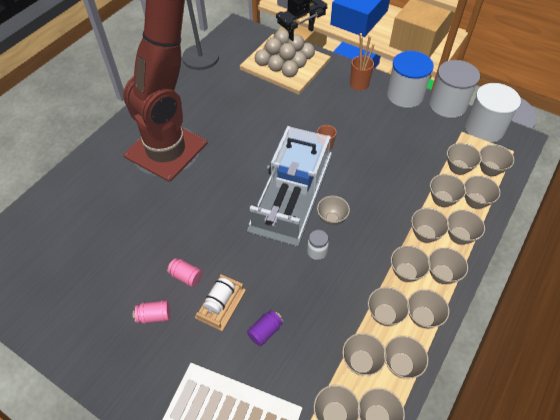

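View pics/top.png

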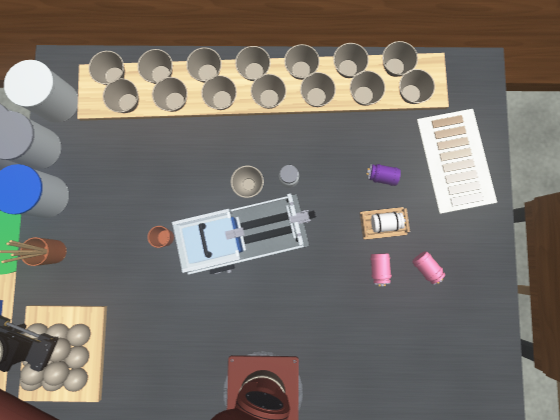

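The jar candidates in the top view are white on the rack (387,221), pink (381,268), pink (429,268) and purple (384,174). The white one in the wooden rack fits the description. The mill runs from the motor end (205,240) to the end plate (300,215). I'll enlarge the crop and get coarse poses.

Run:
```python
from h import *
c=cams.capture("top")
save(c,"top_crop.png",(165,185,425,285),3)
for k,z in(("jar_middle",.06),("rack",0),("end_plate",.108),("guard_handle",.16)):
    for r in nets.place_of(c,k)[:3]: print("top",k,round(r["score"],2),np.round(r["position"],1),np.round(w(c,r["position"],z),3))
for r in nets.silhouettes(c,"jar_middle")[:4]:
    m=r["region"];v,u=np.nonzero(m);col=c["pixels"][m].mean(0)
    P=np.array([w(c,q,.06) for q in zip(u,v)]);e,V=np.linalg.eigh(np.cov(P[:,:2].T))
    print(round(r["score"],2),r["extent"],col.round(),P.mean(0).round(3),V[:,1].round(3))
print(c["pose"].round(3),c["mtx"][0,0])
c=cams.capture("scene")
for k,z in(("jar_middle",.06),("end_plate",.108),("guard_handle",.16),("roller_bed",.0831),("mill",0),("cup",0),("pot",0),("bowl",0)):
    for r in nets.place_of(c,k)[:1]: print("scene",k,round(r["score"],2),np.round(w(c,r["position"],z),3))
print(cams.capture("wrist")["hand_eye"].round(3))
```

```text
top jar_middle 0.92 [426.1 269.8] [ 0.402 -0.524  0.06 ]
top jar_middle 0.86 [387.9 221.7] [ 0.556 -0.404  0.06 ]
top jar_middle 0.85 [384.  173.7] [ 0.715 -0.394  0.06 ]
top end_plate 0.79 [296.1 216.2] [ 0.566 -0.102  0.108]
top guard_handle 0.59 [202.9 241.5] [0.483 0.179 0.16 ]
0.82 [412.0, 253.7, 445.4, 282.5] [200. 133. 160.] [ 0.412 -0.533  0.06 ] [-0.743 -0.669]
0.64 [372.4, 210.9, 406.4, 232.9] [203. 201. 200.] [ 0.556 -0.404  0.06 ] [-0.155  0.988]
0.64 [372.0, 254.0, 392.6, 286.1] [207. 139. 166.] [ 0.404 -0.379  0.06 ] [-0.999 -0.048]
0.58 [371.4, 160.8, 399.1, 185.0] [119.  79. 149.] [ 0.714 -0.395  0.06 ] [0.143 0.99 ]
[[ 0.01   0.994 -0.113  0.454]
 [-1.     0.009 -0.01  -0.07 ]
 [-0.009  0.113  0.994  1.314]
 [ 0.     0.     0.     1.   ]] 383.35421110643597
scene jar_middle 0.79 [ 0.731 -0.4    0.06 ]
scene end_plate 0.82 [ 0.554 -0.097  0.108]
scene roller_bed 0.75 [ 0.529 -0.012  0.083]
scene mill 0.7 [ 0.533 -0.     0.   ]
scene cup 0.77 [0.499 0.334 0.   ]
scene pot 0.64 [ 0.703 -0.08   0.   ]
scene bowl 0.7 [0.683 0.064 0.   ]
[[ 1.     0.     0.    -0.001]
 [ 0.    -0.969 -0.246 -0.066]
 [ 0.     0.246 -0.969 -0.151]
 [ 0.     0.     0.     1.   ]]
```

View pics/top_crop.png

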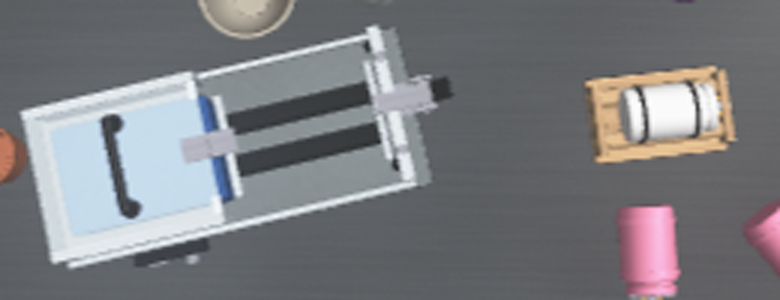

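The crop shows the white jar with black tyres lying in the wooden rack (crop 670,110), lid toward the right (world -y). Next I'll write a row planner and take close looks with the wrist camera.

```bash
cat >> h.py <<'E'
from scipy.spatial.transform import Rotation as R
def tool(s):
    T=np.eye(4);T[:3,:3]=R.from_quat(s["orientation"]).as_matrix();T[:3,3]=s["eef_pos"];return T
def head(T): return np.degrees(np.arctan2(T[1,0],T[0,0]))
def rows(p,hd,n,grip,p0=None,h0=None):
    "suggest n rows from pose (p0,h0) to (p,hd), tool down"
    T=tool(bot.read_state()); p0=T[:3,3] if p0 is None else np.array(p0); h0=head(T) if h0 is None else h0
    cur=p0.copy();h=h0;out=[]
    for i in range(n):
        g=p0+(np.array(p)-p0)*(i+1)/n; d=g-cur; a=np.radians(h)
        x=np.array([np.cos(a),np.sin(a),0]);y=np.array([np.sin(a),-np.cos(a),0])
        r=[round(float(d@x),3),round(float(d@y),3),round(float(-d[2]),3),round(-(hd-h0)/n,1),grip]
        cur=cur+x*r[0]+y*r[1]-np.array([0,0,r[2]]);h-=r[3];out.append(r)
    print(out,"end",cur.round(4),round(h,2))
E
python3 -c "
from h import *
rows([.52,.0,.36],16.5,18,1)"
```

```text
[[-0.026, 0.027, -0.007, np.float64(3.0), 1], [-0.025, 0.029, -0.007, np.float64(3.0), 1], [-0.023, 0.029, -0.007, np.float64(3.0), 1], [-0.022, 0.031, -0.007, np.float64(3.0), 1], [-0.02, 0.032, -0.007, np.float64(3.0), 1], [-0.018, 0.033, -0.007, np.float64(3.0), 1], [-0.017, 0.034, -0.007, np.float64(3.0), 1], [-0.014, 0.035, -0.007, np.float64(3.0), 1], [-0.013, 0.035, -0.007, np.float64(3.0), 1], [-0.011, 0.036, -0.007, np.float64(3.0), 1], [-0.009, 0.037, -0.007, np.float64(3.0), 1], [-0.008, 0.037, -0.007, np.float64(3.0), 1], [-0.005, 0.037, -0.007, np.float64(3.0), 1], [-0.003, 0.038, -0.007, np.float64(3.0), 1], [-0.001, 0.038, -0.007, np.float64(3.0), 1], [0.0, 0.037, -0.007, np.float64(3.0), 1], [0.003, 0.038, -0.007, np.float64(3.0), 1], [0.005, 0.038, -0.007, np.float64(3.0), 1]] end [ 5.206e-01 -3.000e-04  3.595e-01] 15.96
```

Request:
play_rows(
  plan=[
    [-0.026,0.027,-0.007,3,1],
    [-0.025,0.029,-0.007,3,1],
    [-0.023,0.029,-0.007,3,1],
    [-0.022,0.031,-0.007,3,1],
    [-0.02,0.032,-0.007,3,1],
    [-0.018,0.033,-0.007,3,1],
    [-0.017,0.034,-0.007,3,1],
    [-0.014,0.035,-0.007,3,1],
    [-0.013,0.035,-0.007,3,1],
    [-0.011,0.036,-0.007,3,1],
    [-0.009,0.037,-0.007,3,1],
    [-0.008,0.037,-0.007,3,1],
  ],
)

```text
time: 2.8
eef_pos: [0.421, 0.2015, 0.3182]
orientation: [0.957, 0.291, 0.0, -0.0]
force: [1.1, 0.5, 0.2]
finger_gap: 0.0876
```

Request:
play_rows(
  plan=[
    [-0.005,0.037,-0.007,3,1],
    [-0.003,0.038,-0.007,3,1],
    [-0.001,0.038,-0.007,3,1],
    [0,0.037,-0.007,3,1],
    [0.003,0.038,-0.007,3,1],
    [0.005,0.038,-0.007,3,1],
    [0,0,0,0,1],
    [0,0,0,0,1],
    [0,0,0,0,1],
  ],
)

```text
time: 3.55
eef_pos: [0.5205, 0.0001, 0.3594]
orientation: [0.99, 0.139, -0.0, -0.0]
force: [0.0, -0.1, -0.1]
finger_gap: 0.0866
```

```bash
cat >> h.py <<'E'
def wrist():
    s=bot.read_state();c=cams.capture("wrist");c["pose"]=tool(s)@c["hand_eye"];return s,c
def nice(l): return [[float(x) for x in r] for r in l]
E
python3 - <<'E'
from h import *
s,c=wrist();save(c,"w1.png",s=1.4);print(s["eef_pos"],head(tool(s)),s["force"],c["mtx"][0,0])
for k,z in(("jar_middle",.06),("end_plate",.108),("guard_handle",.16),("roller_bed",.0831),("mill",0),("pot",0),("bowl",0)):
    for r in nets.place_of(c,k)[:2]: print(k,round(r["score"],2),np.round(r["position"],1),np.round(w(c,r["position"],z),4),w(c,r["position"]).round(3))
np.savez("w1.npz",**{k:c[k] for k in("pixels","depth","mtx","pose")})
E
```

```text
[5.20476594e-01 1.12908839e-04 3.59408327e-01] 15.970222999202209 [ 0.02964259 -0.10209284 -0.0615452 ] 304.82183042685045
end_plate 0.74 [288.7 258.2] [ 0.5585 -0.099   0.108 ] [ 0.554 -0.086  0.141]
guard_handle 0.67 [301.1  22.3] [0.4907 0.1747 0.16  ] [0.491 0.174 0.163]
guard_handle 0.58 [291.5 194.5] [ 5.32e-01 -3.00e-04  1.60e-01] [ 0.544 -0.025  0.022]
roller_bed 0.92 [291.9 192.7] [ 0.5383 -0.0116  0.0831] [ 0.544 -0.023  0.021]
mill 0.77 [286.6 183.9] [ 0.5324 -0.0141  0.    ] [ 0.531 -0.011  0.02 ]
pot 0.62 [371.7 244.9] [ 0.7083 -0.0776  0.    ] [0.564 0.021 0.357]
bowl 0.28 [302.4  21.6] [0.487 0.227 0.   ] [0.492 0.175 0.162]
```

View pics/w1.png

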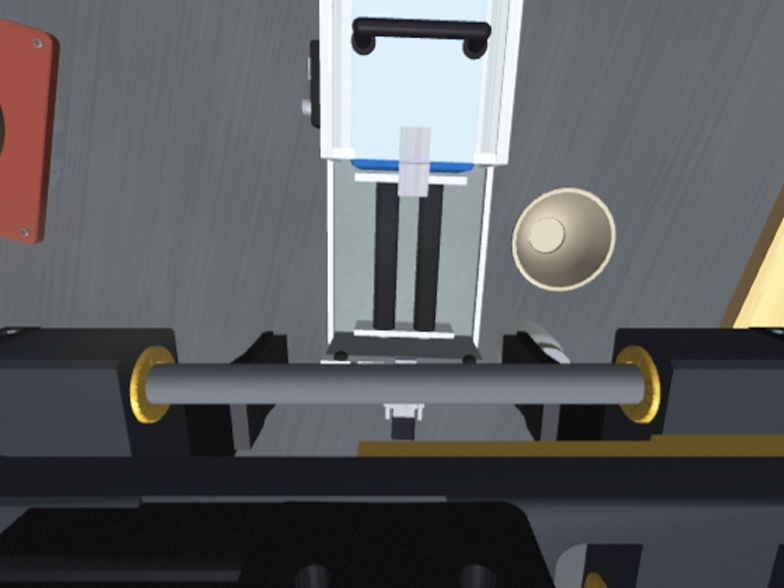

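The wrist view shows the two dark rollers at (388,183)–(384,330) and (430,183)–(425,330), the handle bar at (422,30), and the end plate near (405,350) in the scaled picture. I'll fit the rollers by depth.

Run:
```python
from h import *
c=dict(np.load("w1.npz"));K=c["mtx"];d=c["depth"]
v,u=np.mgrid[:420,:560];cam=np.stack([(u-K[0,2])/K[0,0]*d,-(v-K[1,2])/K[1,1]*d,-d],-1)
W=cam@c["pose"][:3,:3].T+c["pose"][:3,3];W[d==0]=9
dark=c["pixels"].max(2)<70
m=dark&(W[...,2]>.046)&(W[...,2]<.066)&(u>255)&(u<325)&(v>120)&(v<245)
dirs=[]
for a,b,n in((260,291,"L"),(292,325,"R")):
    q=W[m&(u>=a)&(u<b)];mu=q.mean(0);_,_,V=np.linalg.svd((q-mu)[:,:2],full_matrices=False)
    t=(q-mu)[:,:2]@V[0];e=[(mu[:2]+V[0]*x).round(4) for x in np.percentile(t,[0.5,99.5])]
    print(n,len(q),mu.round(4),V[0].round(4),np.degrees(np.arctan2(V[0,1],V[0,0])).round(2),np.ptp(t).round(4),e,np.percentile(q[:,2],[1,50,99]).round(4))
# handle bar
m=dark&(W[...,2]>.15)&(W[...,2]<.185)&(v<60)&(u>230)&(u<370)
q=W[m];mu=q.mean(0);_,_,V=np.linalg.svd((q-mu)[:,:2],full_matrices=False);print("handle",len(q),mu.round(4),V[0],np.ptp((q-mu)[:,:2]@V[0]))
# guard bottoms / white plates and rails
for y0 in (180,195,210,225):
    r=W[y0];wh=c["pixels"][y0].min(1)>170
    print(y0,[(int(i),r[i].round(3)) for i in np.nonzero(wh)[0] if 220<i<360][:14:2])
```

```text
L 1645 [ 0.5131 -0.0125  0.0547] [-0.2352  0.972 ] 103.6 0.1747 [array([ 0.5353, -0.1043]), array([0.4945, 0.0644])] [0.0471 0.0554 0.0584]
R 1564 [ 0.5573 -0.0015  0.0547] [ 0.2316 -0.9728] -76.61 0.1748 [array([0.539 , 0.0757]), array([ 0.5791, -0.093 ])] [0.0481 0.0553 0.0584]
handle 1119 [0.4911 0.1753 0.1638] [0.97043893 0.2413468 ] 0.0994561515547735
180 [(234, array([ 0.449, -0.026,  0.035])), (236, array([ 0.452, -0.025,  0.036])), (343, array([0.614, 0.021, 0.034])), (345, array([0.617, 0.022, 0.035]))]
195 [(234, array([ 0.455, -0.049,  0.034])), (236, array([ 0.458, -0.048,  0.036])), (342, array([ 0.62 , -0.002,  0.034])), (344, array([ 0.623, -0.001,  0.036]))]
210 [(234, array([ 0.461, -0.072,  0.037])), (236, array([ 0.464, -0.072,  0.036])), (341, array([ 0.626, -0.025,  0.035])), (343, array([ 0.629, -0.024,  0.036]))]
225 [(234, array([ 0.467, -0.097,  0.035])), (236, array([ 0.47 , -0.096,  0.036])), (339, array([ 0.631, -0.05 ,  0.037])), (341, array([ 0.634, -0.049,  0.037]))]
```

```bash
python3 -c "
from h import *
rows([.556,-.425,.29],9,11,1)"
```

```text
[[-0.008, 0.038, 0.006, np.float64(0.6), 1], [-0.007, 0.038, 0.007, np.float64(0.6), 1], [-0.007, 0.038, 0.006, np.float64(0.6), 1], [-0.006, 0.039, 0.006, np.float64(0.6), 1], [-0.006, 0.038, 0.007, np.float64(0.6), 1], [-0.005, 0.038, 0.006, np.float64(0.6), 1], [-0.006, 0.039, 0.006, np.float64(0.6), 1], [-0.004, 0.038, 0.007, np.float64(0.6), 1], [-0.005, 0.039, 0.006, np.float64(0.6), 1], [-0.004, 0.038, 0.006, np.float64(0.6), 1], [-0.003, 0.039, 0.007, np.float64(0.6), 1]] end [ 0.5562 -0.4249  0.2896] 9.42
```

Request:
play_rows(
  plan=[
    [-0.008,0.038,0.006,0.6,1],
    [-0.007,0.038,0.007,0.6,1],
    [-0.007,0.038,0.006,0.6,1],
    [-0.006,0.039,0.006,0.6,1],
    [-0.006,0.038,0.007,0.6,1],
    [-0.005,0.038,0.006,0.6,1],
    [-0.006,0.039,0.006,0.6,1],
    [-0.004,0.038,0.007,0.6,1],
    [-0.005,0.039,0.006,0.6,1],
    [-0.004,0.038,0.006,0.6,1],
    [-0.003,0.039,0.007,0.6,1],
    [0,0,0,0,1],
  ],
)

```text
time: 4.95
eef_pos: [0.5518, -0.4332, 0.286]
orientation: [0.997, 0.077, -0.003, 0.001]
force: [-0.7, -0.0, -0.9]
finger_gap: 0.087
```

Request:
play_rows(
  plan=[
    [0,0,0,0,1],
    [0,0,0,0,1],
  ],
)

```text
time: 5.12
eef_pos: [0.5559, -0.4253, 0.2892]
orientation: [0.997, 0.081, -0.0, -0.0]
force: [0.1, 0.4, 0.2]
finger_gap: 0.0871
```

Run:
```python
from h import *
s,c=wrist();save(c,"w2.png",s=1.4);print(s["eef_pos"],head(tool(s)))
for k,z in(("jar_middle",.06),("rack",.0)):
    for r in nets.place_of(c,k)[:2]: print(k,round(r["score"],2),np.round(r["position"],1),np.round(w(c,r["position"],z),4),w(c,r["position"]).round(3))
np.savez("w2.npz",**{k:c[k] for k in("pixels","depth","mtx","pose")})
K=c["mtx"];d=c["depth"]
v,u=np.mgrid[:420,:560];cam=np.stack([(u-K[0,2])/K[0,0]*d,-(v-K[1,2])/K[1,1]*d,-d],-1)
W=cam@c["pose"][:3,:3].T+c["pose"][:3,3]
for r in nets.silhouettes(c,"jar_middle")[:2]:
    m=r["region"]&(d>0);q=W[m];q=q[q[:,2]>.07];mu=q.mean(0);_,_,V=np.linalg.svd((q-mu)[:,:2],full_matrices=False)
    t=(q-mu)[:,:2]@V[0];l=(q-mu)[:,:2]@V[1]
    print(r["score"],r["extent"],len(q),mu.round(4),V[0],np.percentile(t,[0.5,99.5]),np.percentile(l,[.5,99.5]),q[:,2].max())
    n=m&(c["pixels"].max(2)<70)&(W[...,2]>.07);q2=W[n];t2=(q2-mu)[:,:2]@V[0];print(np.histogram(t2,bins=np.arange(-.06,.061,.004)))
```

```text
[ 0.55590058 -0.42534275  0.28920685] 9.349365282160921
jar_middle 0.96 [284.9 170.4] [ 0.5559 -0.404   0.06  ] [ 0.555 -0.401  0.09 ]
jar_middle 0.85 [167.5 245.7] [ 0.4188 -0.5275  0.06  ] [ 0.419 -0.527  0.061]
0.81 [260.4, 128.3, 313.2, 216.6] 3614 [ 0.5566 -0.3996  0.0841] [ 0.12756055 -0.99183078] [-0.04408     0.04913193] [-0.02800811  0.02764786] 0.0928880811783358
(array([ 0,  0,  0,  0,  0,  0,  0, 41, 26,  0,  0,  0,  0,  0,  0,  0,  0,
        0,  0,  0,  0, 62, 47,  0,  0,  0,  0,  0,  0,  0]), array([-6.00000000e-02, -5.60000000e-02, -5.20000000e-02, -4.80000000e-02,
       -4.40000000e-02, -4.00000000e-02, -3.60000000e-02, -3.20000000e-02,
       -2.80000000e-02, -2.40000000e-02, -2.00000000e-02, -1.60000000e-02,
       -1.20000000e-02, -8.00000000e-03, -4.00000000e-03,  5.55111512e-17,
        4.00000000e-03,  8.00000000e-03,  1.20000000e-02,  1.60000000e-02,
        2.00000000e-02,  2.40000000e-02,  2.80000000e-02,  3.20000000e-02,
        3.60000000e-02,  4.00000000e-02,  4.40000000e-02,  4.80000000e-02,
        5.20000000e-02,  5.60000000e-02,  6.00000000e-02]))Traceback (most recent call last):
  File "<stdin>", line 11, in <module>
IndexError: index 1 is out of bounds for axis 0 with size 1
```

View pics/w2.png

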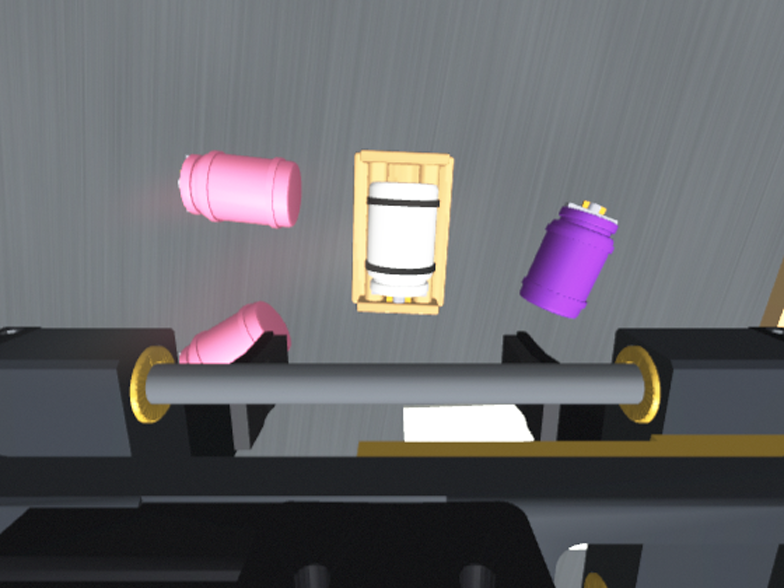

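The jar lies in the rack, with its tyres at (403,203) and (400,268) in the scaled picture and the lid toward -y. The tyre spacing measures 55.7 mm against 56 expected. Descending to grasp.

```bash
python3 -c "
from h import *
rows([.5565,-.401,.08],7.3,7,1)"
```

```text
[[0.0, -0.003, 0.03, np.float64(0.3), 1], [0.001, -0.003, 0.03, np.float64(0.3), 1], [0.0, -0.004, 0.03, np.float64(0.3), 1], [0.001, -0.003, 0.03, np.float64(0.3), 1], [0.0, -0.003, 0.03, np.float64(0.3), 1], [0.001, -0.003, 0.03, np.float64(0.3), 1], [0.0, -0.004, 0.03, np.float64(0.3), 1]] end [ 0.5564 -0.4006  0.0803] 7.41
```

Request:
play_rows(
  plan=[
    [0,-0.003,0.03,0.3,1],
    [0.001,-0.003,0.03,0.3,1],
    [0,-0.004,0.03,0.3,1],
    [0.001,-0.003,0.03,0.3,1],
    [0,-0.003,0.03,0.3,1],
    [0.001,-0.003,0.03,0.3,1],
    [0,-0.004,0.03,0.3,1],
    [0,0,0.015,0,1],
    [0,0,0.009,0,1],
    [0,0,0,0,1],
    [0,0,0,0,1],
  ],
)

```text
time: 6.23
eef_pos: [0.556, -0.4028, 0.057]
orientation: [0.998, 0.063, 0.001, 0.001]
force: [0.1, 0.2, 1.1]
finger_gap: 0.0872
```

Request:
play_rows(
  plan=[
    [0,0,0,0,-1],
    [0,0,0,0,-1],
    [0,0,0,0,-1],
    [0,0,0,0,-1],
    [0,0,0,0,-1],
    [0,0,0,0,-1],
    [0,0,0,0,-1],
    [0,0,0,0,-1],
  ],
  force=35,
)

```text
time: 6.9
eef_pos: [0.5576, -0.4022, 0.0566]
orientation: [0.998, 0.064, 0.002, 0.001]
force: [5.3, -0.8, 1.7]
finger_gap: 0.0591
```

Request:
play_rows(
  plan=[
    [0,0,-0.004,0,-1],
    [0,0,-0.008,0,-1],
    [0,0,-0.015,0,-1],
    [0,0,-0.025,0,-1],
    [0,0,-0.03,0,-1],
    [0,0,-0.03,0,-1],
    [0,0,-0.03,0,-1],
    [0,0,-0.025,0,-1],
    [0,0,-0.02,0,-1],
    [0,0,0,0,-1],
    [0,0,0,0,-1],
    [0,0,0,0,-1],
  ],
)

```text
time: 7.9
eef_pos: [0.5548, -0.4018, 0.2412]
orientation: [0.998, 0.063, -0.001, -0.001]
force: [0.5, 0.4, -7.6]
finger_gap: 0.0592
```

```bash
python3 -c "
from h import *
s=bot.read_state();print(s['eef_pos'],s['force'],s['finger_gap'],head(tool(s)))
rows([.537,-.0145,.22],13.5,13,-1)
s,c=wrist();save(c,'w3.png',s=1.0)"
```

```text
[ 0.55478035 -0.40179463  0.24120684] [ 0.48142849  0.3846738  -7.56174417] 0.05920060417893668 7.240085746101259
[[0.002, -0.03, 0.002, np.float64(-0.5), -1], [0.003, -0.029, 0.001, np.float64(-0.5), -1], [0.003, -0.03, 0.002, np.float64(-0.5), -1], [0.003, -0.03, 0.002, np.float64(-0.5), -1], [0.004, -0.029, 0.001, np.float64(-0.5), -1], [0.003, -0.03, 0.002, np.float64(-0.5), -1], [0.004, -0.03, 0.001, np.float64(-0.5), -1], [0.004, -0.029, 0.002, np.float64(-0.5), -1], [0.005, -0.03, 0.002, np.float64(-0.5), -1], [0.005, -0.029, 0.001, np.float64(-0.5), -1], [0.005, -0.029, 0.002, np.float64(-0.5), -1], [0.005, -0.03, 0.002, np.float64(-0.5), -1], [0.005, -0.029, 0.001, np.float64(-0.5), -1]] end [ 0.5367 -0.0147  0.2202] 13.74
```

View pics/w3.png

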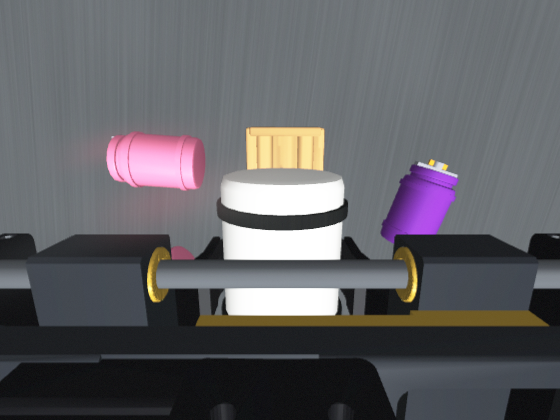

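The jar is held centred and level, with its rear tyre at (283,208) and clear of the rack. Moving over the mill.

Request:
play_rows(
  plan=[
    [0.002,-0.02,0.002,-0.5,-1],
    [0.003,-0.029,0.001,-0.5,-1],
    [0.003,-0.03,0.002,-0.5,-1],
    [0.003,-0.03,0.002,-0.5,-1],
    [0.004,-0.029,0.001,-0.5,-1],
    [0.003,-0.03,0.002,-0.5,-1],
    [0.004,-0.03,0.001,-0.5,-1],
    [0.004,-0.029,0.002,-0.5,-1],
    [0.005,-0.03,0.002,-0.5,-1],
    [0.005,-0.029,0.001,-0.5,-1],
    [0.005,-0.029,0.002,-0.5,-1],
    [0.005,-0.03,0.002,-0.5,-1],
  ],
)

```text
time: 8.95
eef_pos: [0.5391, -0.0531, 0.2212]
orientation: [0.993, 0.116, -0.001, 0.0]
force: [0.4, 0.5, -6.0]
finger_gap: 0.0593
```

Request:
play_rows(
  plan=[
    [0.005,-0.025,0.001,-0.3,-1],
    [0,-0.014,0,0,-1],
    [0,0,0,0,-1],
    [0,0,0,0,-1],
    [0,0,0,0,-1],
  ],
)

```text
time: 9.37
eef_pos: [0.5356, -0.0162, 0.2208]
orientation: [0.993, 0.118, -0.001, 0.0]
force: [-0.3, -0.9, -6.1]
finger_gap: 0.0594
```

Run:
```python
from h import *
s,c=wrist();save(c,'w4.png');T=tool(s);print(s['eef_pos'],s['force'],s['finger_gap'],head(T), s['orientation'])
K=c["mtx"];d=c["depth"]
v,u=np.mgrid[:420,:560];cam=np.stack([(u-K[0,2])/K[0,0]*d,-(v-K[1,2])/K[1,1]*d,-d],-1)
W=cam@c["pose"][:3,:3].T+c["pose"][:3,3];z=W[...,2];px=c["pixels"];dk=px.max(2)<70
o=np.array([.537,-.0145]);ax=np.array([.2334,-.9724]);M=(W[...,:2]-o)@ax;L=(W[...,:2]-o)@np.array([.9724,.2334])
m=dk&(z>.15)&(z<.185)&(abs(L)<.06)&(M<-.1)&(d>0);print("handle mill x",M[m].mean(),"y",L[m].mean(),m.sum(),np.percentile(M[m],[2,98]))
m=dk&(z>.046)&(z<.066)&(abs(L)<.04)&(M<-.04)&(d>0);print("rollers",m.sum(),L[m].mean(),M[m].min() if m.any() else None, np.polyfit(M[m],L[m],1) if m.any() else None)
# jar in hand (tool frame)
m=(d>0)&(z>.19)&(z<.27)&(abs(L)<.04)&(abs(M)<.06)&(px.min(2)>140);q=(W[m]-T[:3,3])@T[:3,:3];print("jar tool-frame",m.sum(),q.min(0).round(4),q.max(0).round(4),[ (round(float(a),3),q[abs(q[:,1]-a)<.003][:,2].min().round(4)) for a in (-.045,-.035,-.025,-.015) if (abs(q[:,1]-a)<.003).any()])
c=cams.capture("top")
for k,z in(("end_plate",.108),("roller_bed",.0831),("mill",0)):
    for r in nets.place_of(c,k)[:1]:
        p=w(c,r["position"],z)[:2]-o; print(k,r["score"],p@ax,p@[.9724,.2334])
```

```text
[ 0.53555415 -0.0162394   0.22078212] [-0.34551809 -0.8852456  -6.11721442] 0.05939957409293694 13.513355914800284 [ 9.93054436e-01  1.17653289e-01 -6.90833018e-04  3.36404673e-04]<stdin>:7: RuntimeWarning: Mean of empty slice.
  ret = ret.dtype.type(ret / rcount)
Traceback (most recent call last):
IndexError: index -1 is out of bounds for axis 0 with size 0
```

View pics/w4.png

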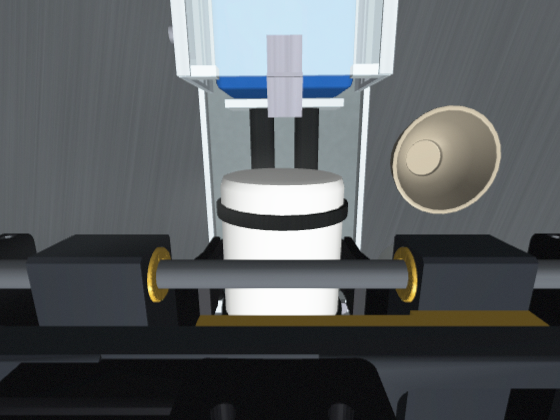

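The jar hangs centred between the rollers (roller stubs at (262,135) and (306,135)), with the guard edge at row 78. The handle is out of view, so I'll finish the numbers without it.

Run:
```python
from h import *
s,c=wrist();T=tool(s)
K=c["mtx"];d=c["depth"]
v,u=np.mgrid[:420,:560];cam=np.stack([(u-K[0,2])/K[0,0]*d,-(v-K[1,2])/K[1,1]*d,-d],-1)
W=cam@c["pose"][:3,:3].T+c["pose"][:3,3];z=W[...,2];px=c["pixels"];dk=px.max(2)<70
o=np.array([.537,-.0145]);ax=np.array([.2334,-.9724]);M=(W[...,:2]-o)@ax;L=(W[...,:2]-o)@np.array([.9724,.2334])
m=dk&(z>.046)&(z<.066)&(abs(L)<.04)&(M<-.04)&(d>0)
for g in(m&(L<0),m&(L>0)): print("roller",g.sum(),L[g].mean(),M[g].min(),np.polyfit(M[g],L[g],1))
for col in(285,190,383): print(col,[(r,M[r,col].round(3),L[r,col].round(3),z[r,col].round(3)) for r in range(30,125,6)])
m=(d>0)&(z>.19)&(z<.27)&(abs(L)<.04)&(abs(M)<.06)&(px.min(2)>140);q=(W[m]-T[:3,3])@T[:3,:3]
print("jar tool-frame",m.sum(),np.percentile(q,[1,99],axis=0).round(4),[(a,q[abs(q[:,1]-a)<.003][:,2].min().round(4)) for a in (-.045,-.035,-.025,-.015) if (abs(q[:,1]-a)<.003).any()])
g=dk&(z>.2)&(z<.29)&(abs(L)<.033)&(M<-.01)&(v<235)&(d>0);q=(W[g]-T[:3,3])@T[:3,:3];print("tyre y",g.sum(),np.percentile(q,[5,50,95],axis=0).round(4))
c=cams.capture("top")
for k,h in(("end_plate",.108),("roller_bed",.0831),("mill",0),("guard_handle",.16)):
    for r in nets.place_of(c,k)[:1]:
        p=w(c,r["position"],h)[:2]-o; print(k,r["score"],p@ax,p@[.9724,.2334])
```

```text
roller 1085 -0.022845689700178147 -0.08813500849228735 [ 0.05003322 -0.01967092]
roller 1086 0.02274624588561879 -0.08833124591550105 [-0.04160803  0.02010533]
285 [(30, np.float64(-0.136), np.float64(0.0), np.float64(0.127)), (36, np.float64(-0.132), np.float64(0.0), np.float64(0.127)), (42, np.float64(-0.128), np.float64(0.0), np.float64(0.126)), (48, np.float64(-0.125), np.float64(0.0), np.float64(0.125)), (54, np.float64(-0.12), np.float64(0.0), np.float64(0.127)), (60, np.float64(-0.116), np.float64(0.0), np.float64(0.126)), (66, np.float64(-0.112), np.float64(0.0), np.float64(0.127)), (72, np.float64(-0.107), np.float64(0.0), np.float64(0.134)), (78, np.float64(-0.103), np.float64(0.0), np.float64(0.135)), (84, np.float64(-0.099), np.float64(0.0), np.float64(0.134)), (90, np.float64(-0.095), np.float64(0.0), np.float64(0.134)), (96, np.float64(-0.091), np.float64(0.0), np.float64(0.132)), (102, np.float64(-0.087), np.float64(0.0), np.float64(0.13)), (108, np.float64(-0.083), np.float64(0.0), np.float64(0.129)), (114, np.float64(-0.078), np.float64(0.0), np.float64(0.128)), (120
[... 1847 characters left out ...]
, np.float64(-0.001)), (102, np.float64(-0.099), np.float64(0.115), np.float64(-0.001)), (108, np.float64(-0.092), np.float64(0.115), np.float64(-0.0)), (114, np.float64(-0.086), np.float64(0.116), np.float64(-0.001)), (120, np.float64(-0.079), np.float64(0.116), np.float64(-0.001))]
jar tool-frame 10351 [[-0.0277 -0.0461 -0.0335]
 [ 0.0271  0.0167 -0.0133]] [(-0.045, np.float64(-0.0337)), (-0.035, np.float64(-0.0347)), (-0.025, np.float64(-0.0344)), (-0.015, np.float64(-0.0343))]
tyre y 1876 [[-0.026  -0.0343 -0.035 ]
 [-0.0001 -0.0316 -0.0318]
 [ 0.0263 -0.0288 -0.0172]]
end_plate 0.58 0.07902286498085585 -0.00014584403136979634
guard_handle 0.72 -0.20048298219618121 -0.0014047787916775265
```

The mill frame is confirmed: the roller starts at -88 mm (expected -87), the lateral offset is about 0, and the guard travel is about 5 mm. Descending.

Request:
play_rows(
  plan=[
    [0.0015,0,0.01,0,-1],
    [0,0,0.02,0,-1],
    [0,0,0.022,0,-1],
    [0,0,0.022,0,-1],
    [0,0,0.02,0,-1],
    [0,0,0.015,0,-1],
    [0,0,0.012,0,-1],
    [0,0,0.008,0,-1],
    [0,0,0.004,0,-1],
    [0,0,0,0,-1],
    [0,0,0,0,-1],
  ],
)

```text
time: 10.63
eef_pos: [0.538, -0.0151, 0.089]
orientation: [0.993, 0.118, 0.0, 0.0]
force: [0.3, 0.2, -5.8]
finger_gap: 0.0591
```

Request:
play_rows(
  plan=[
    [0,0,0.001,0,-1],
    [0,0,0.001,0,-1],
    [0,0,0.001,0,-1],
    [0,0,0.001,0,-1],
    [0,0,0,0,-1],
  ],
)

```text
time: 11.05
eef_pos: [0.5375, -0.0149, 0.0845]
orientation: [0.993, 0.118, 0.0, -0.0]
force: [-0.1, -0.1, -6.9]
finger_gap: 0.0594
```

Request:
play_rows(
  plan=[
    [0,0,0.001,0,-1],
    [0,0,0.001,0,-1],
    [0,0,0.001,0,-1],
    [0,0,0,0,-1],
  ],
)

```text
time: 11.38
eef_pos: [0.5374, -0.015, 0.0813]
orientation: [0.993, 0.118, -0.0, 0.0]
force: [-0.7, -1.0, -6.0]
finger_gap: 0.0594
```

Request:
play_rows(
  plan=[
    [0,0,0.001,0,-1],
    [0,0,0.001,0,-1],
    [0,0,0,0,-1],
  ],
)

```text
time: 11.63
eef_pos: [0.5378, -0.015, 0.0798]
orientation: [0.993, 0.118, 0.0, -0.0]
force: [-1.0, -1.0, -2.2]
finger_gap: 0.0593
```

Contact has begun: the load dropped from -6 to -2 N.

Request:
play_rows(
  plan=[
    [0,0,0.0005,0,-1],
    [0,0,0,0,-1],
  ],
)

```text
time: 11.8
eef_pos: [0.5379, -0.015, 0.0797]
orientation: [0.993, 0.118, 0.0, -0.0]
force: [-3.3, 0.2, 4.4]
finger_gap: 0.0593
```

Request:
play_rows(
  plan=[
    [0,0,0,0,0.45],
    [0,0,0,0,0.6],
    [0,0,0,0,0.8],
    [0,0,0,0,0.9],
    [0,0,0,0,0.9],
    [0,0,0,0,0.9],
  ],
)

```text
time: 12.3
eef_pos: [0.5377, -0.015, 0.0791]
orientation: [0.993, 0.118, 0.0, 0.0]
force: [0.3, 0.5, 0.5]
finger_gap: 0.0809
```

Request:
play_rows(
  plan=[
    [0,0,-0.003,0,0.9],
    [0,0,-0.008,0,0.9],
    [0,0,-0.02,0,0.9],
    [0,0,-0.03,0,0.9],
    [0,0,-0.035,0,0.9],
    [0,0,-0.035,0,0.9],
    [0,0,-0.035,0,0.9],
    [0,0,-0.02,0,0.9],
    [0,0,0,0,0.9],
    [0,0,0,0,0.9],
    [0,0,0,0,0.9],
  ],
)

```text
time: 13.22
eef_pos: [0.5372, -0.015, 0.2647]
orientation: [0.993, 0.118, -0.0, -0.0]
force: [-0.0, 0.7, -0.6]
finger_gap: 0.0824
```

```bash
cat > jar.py <<'E'
from h import *
def check(s,c):
    K=c["mtx"];d=c["depth"];T=tool(s)
    v,u=np.mgrid[:420,:560];cam=np.stack([(u-K[0,2])/K[0,0]*d,-(v-K[1,2])/K[1,1]*d,-d],-1)
    W=cam@c["pose"][:3,:3].T+c["pose"][:3,3];z=W[...,2];px=c["pixels"];dk=px.max(2)<70
    o=np.array([.537,-.0145]);ax=np.array([.2334,-.9724]);M=(W[...,:2]-o)@ax;L=(W[...,:2]-o)@np.array([.9724,.2334])
    m=(d>0)&(px.min(2)>130)&(z>.095)&(z<.12)&(abs(L)<.033)&(abs(M)<.07)
    print("jar",m.sum(),"M",np.percentile(M[m],[1,99]).round(4),"L",np.percentile(L[m],[1,99]).round(4),"top",np.percentile(z[m],99).round(4))
    g=dk&(z>.095)&(z<.122)&(abs(L)<.025)&(abs(M)<.06)&(d>0)
    if g.any(): print("tyres M",np.histogram(M[g],bins=np.arange(-.04,.045,.004)))
    p=np.polyfit(M[m],L[m],1);print("slope",p)
    h=dk&(z>.15)&(z<.185)&(abs(L)<.07)&(M<-.12)&(d>0)
    if h.any(): print("handle",W[h].mean(0),"M",np.percentile(M[h],[2,50,98]),"L",L[h].min(),L[h].max(),"z",np.percentile(z[h],98),h.sum())
    return W,M,L,z
E
python3 - <<'E'
from jar import *
s,c=wrist();save(c,'w5.png');print(s['eef_pos'],s['force'],s['finger_gap'],head(tool(s)));check(s,c)
E
```

```text
[ 0.53718669 -0.01500062  0.2647137 ] [-0.02526376  0.65672358 -0.61741524] 0.08241463878976511 13.553466385191484
jar 3825 M [-0.0467  0.0464] L [-0.026   0.0258] top 0.1136
tyres M (array([  0,  27, 115,   0,   0,   0,   0,   0,   0,   0,   0,   0,   0,
         0,   0,  55, 162,   0,   0,   0,   0]), array([-4.00000000e-02, -3.60000000e-02, -3.20000000e-02, -2.80000000e-02,
       -2.40000000e-02, -2.00000000e-02, -1.60000000e-02, -1.20000000e-02,
       -8.00000000e-03, -4.00000000e-03, -3.46944695e-17,  4.00000000e-03,
        8.00000000e-03,  1.20000000e-02,  1.60000000e-02,  2.00000000e-02,
        2.40000000e-02,  2.80000000e-02,  3.20000000e-02,  3.60000000e-02,
        4.00000000e-02,  4.40000000e-02]))
slope [-2.73110906e-03 -2.31114994e-05]
```

View pics/w5.png

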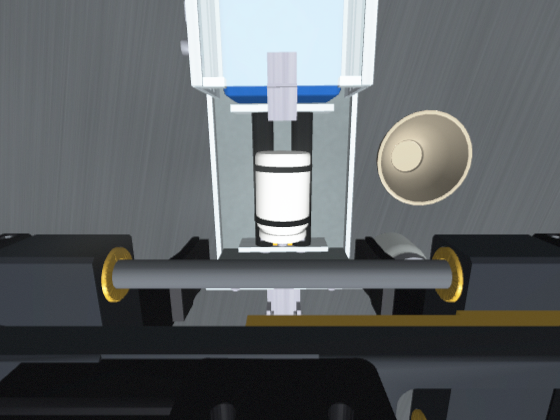

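The jar lies along the rollers, centred within about 1 mm, with its top at 113.6 mm (axis 83 mm) and the slope near 0. Next I'll move behind the handle with the fingers shut.

Request:
play_rows(
  plan=[
    [0,-0.015,0,0,0],
    [0,-0.03,0,0,-1],
    [0,-0.035,0,0,-1],
    [0,-0.035,0,0,-1],
    [0,-0.035,0,0,-1],
    [0,-0.035,0,0,-1],
    [0,-0.027,0,0,-1],
    [0,-0.015,0,0,-1],
    [0,0,0,0,-1],
    [0,0,0,0,-1],
    [0,0,0,0,-1],
  ],
  force=20,
)

```text
time: 14.18
eef_pos: [0.4844, 0.2044, 0.2644]
orientation: [0.993, 0.117, -0.001, 0.001]
force: [-0.1, -0.6, 0.5]
finger_gap: 0.0177
```

Run:
```python
from jar import *
c=cams.capture("top")
o=np.array([.537,-.0145])
for k,h in(("guard_handle",.16),):
    for r in nets.place_of(c,k)[:1]:
        p=w(c,r["position"],h)[:2]-o; print(k,r["score"],p@[.2334,-.9724],p@[.9724,.2334])
s,c=wrist();save(c,'w6.png');print(s['eef_pos'],s['force'],s['finger_gap'],head(tool(s)),(s['eef_pos'][:2]-o)@[.2334,-.9724],(s['eef_pos'][:2]-o)@[.9724,.2334]);W,M,L,z=check(s,c)
```

```text
guard_handle 0.61 -0.19636999744634032 -0.0023480086718279916
[0.48469737 0.20412763 0.26476959] [-0.46524579 -0.39062677 -0.17955807] 0.009325883248665642 13.42286711869678 -0.2248009366174806 0.00016861495238639857Traceback (most recent call last):
  File "<stdin>", line 7, in <module>
  File "jar.py", line 8, in check
    print("jar",m.sum(),"M",np.percentile(M[m],[1,99]).round(4),"L",np.percentile(L[m],[1,99]).round(4),"top",np.percentile(z[m],99).round(4))
                            ~~~~~~~~~~~~~^^^^^^^^^^^^^
    return _quantile_unchecked(
        a, q, axis, out, overwrite_input, method, keepdims, weights)
    return _ureduce(a,
                    func=_quantile_ureduce_func,
    ...<5 lines>...
                    overwrite_input=overwrite_input,
                    method=method)
    r = func(a, **kwargs)
    result = _quantile(arr,
                       quantiles=q,
    ...<2 lines>...
                       out=out,
                       weights=wgt)
    slices_having_nans = np.isnan(arr[-1, ...])
                                  ~~~^^^^^^^^^
IndexError: index -1 is out of bounds for axis 0 with size 0
```

View pics/w6.png

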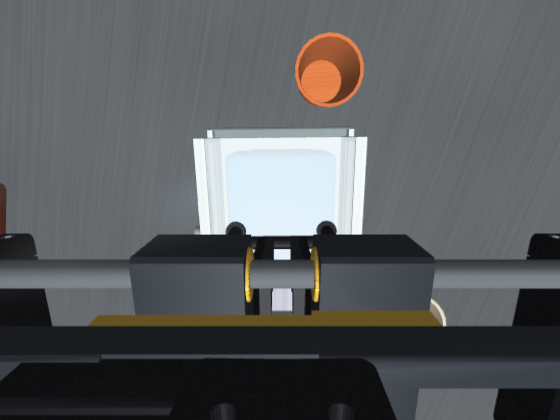

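The handle posts at (236,230) and (326,230) straddle the closed fingers symmetrically, and the finger front is about 13 mm behind the bar. Descending.

Request:
play_rows(
  plan=[
    [0,-0.002,0.015,0,-1],
    [0,0,0.025,0,-1],
    [0,0,0.025,0,-1],
    [0,0,0.02,0,-1],
    [0,0,0.015,0,-1],
    [0,0,0.01,0,-1],
    [0,0,0.003,0,-1],
    [0,0,0,0,-1],
    [0,0,0,0,-1],
  ],
)

```text
time: 15.08
eef_pos: [0.4844, 0.2076, 0.1529]
orientation: [0.993, 0.118, 0.0, -0.0]
force: [0.4, 0.3, -0.2]
finger_gap: 0.0006
```

Request:
play_rows(
  plan=[
    [0,0.003,0,0,-1],
    [0,0.003,0,0,-1],
    [0,0.003,0,0,-1],
    [0,0.003,0,0,-1],
    [0,0.003,0,0,-1],
    [0,0.003,0,0,-1],
    [0,0.003,0,0,-1],
    [0,0.003,0,0,-1],
  ],
)

```text
time: 15.75
eef_pos: [0.4896, 0.1848, 0.1523]
orientation: [0.993, 0.118, 0.0, -0.0]
force: [-0.6, 4.3, 1.8]
finger_gap: 0.0003
```

```bash
cat >> h.py <<'E'
O=np.array([.537,-.0145]);AX=np.array([.2334,-.9724])
def guard():
    s=bot.read_state();print("t",s["time"],"tcp M",((s["eef_pos"][:2]-O)@AX).round(4),"z",s["eef_pos"][2].round(4),"push",(-s["force"][:2]@AX).round(2),"F",s["force"].round(1))
    c=cams.capture("top")
    for r in nets.place_of(c,"guard_handle")[:1]:
        p=w(c,r["position"],.16)[:2]-O;print("handle travel",p@AX+.202,r["score"])
E
python3 -c "
from h import *
guard()"
```

```text
t 15.75 tcp M -0.2048 z 0.1523 push 4.36 F [-0.6  4.3  1.8]
handle travel 0.009199567417479015 0.64
```

In contact, with about 4 N of drag. Pushing on at about 90 mm/s, well short of the ramp.

Request:
play_rows(
  plan=[
    [0,0.004,0,0,-1],
    [0,0.006,0,0,-1],
    [0,0.008,0,0,-1],
    [0,0.008,0,0,-1],
    [0,0.008,0,0,-1],
    [0,0.008,0,0,-1],
    [0,0.008,0,0,-1],
    [0,0.008,0,0,-1],
    [0,0.008,0,0,-1],
    [0,0.008,0,0,-1],
    [0,0.008,0,0,-1],
    [0,0.008,0,0,-1],
  ],
)

```text
time: 16.85
eef_pos: [0.5111, 0.0979, 0.1523]
orientation: [0.993, 0.119, 0.001, -0.001]
force: [2.2, 9.4, 0.7]
finger_gap: 0.0003
```

Request:
play_rows(
  plan=[
    [0,0.008,0,0,-1],
    [0,0.008,0,0,-1],
    [0,0.007,0,0,-1],
    [0,0.006,0,0,-1],
    [0,0.005,0,0,-1],
    [0,0.003,0,0,-1],
    [0,0.0015,0,0,-1],
    [0,0.0015,0,0,-1],
  ],
)

```text
time: 17.52
eef_pos: [0.5201, 0.0577, 0.152]
orientation: [0.993, 0.118, 0.0, 0.0]
force: [1.5, 2.4, 1.3]
finger_gap: 0.0007
```

```bash
python3 -c "
from h import *
guard()"
```

```text
t 17.5167 tcp M -0.0741 z 0.152 push 1.99 F [1.5 2.4 1.3]
handle travel 0.13967835013050742 0.87
```

Request:
play_rows(
  plan=[
    [0,0.0015,0,0,-1],
    [0,0.0015,0,0,-1],
    [0,0.0015,0,0,-1],
    [0,0.0015,0,0,-1],
    [0,0.0015,0,0,-1],
    [0,0.0015,0,0,-1],
    [0,0.0015,0,0,-1],
    [0,0.0015,0,0,-1],
    [0,0.0015,0,0,-1],
    [0,0.0015,0,0,-1],
    [0,0.0015,0,0,-1],
    [0,0.0015,0,0,-1],
  ],
)

```text
time: 18.62
eef_pos: [0.5237, 0.0419, 0.1519]
orientation: [0.993, 0.119, -0.0, -0.001]
force: [-3.1, 8.2, 1.5]
finger_gap: 0.0005
```

Request:
play_rows(
  plan=[
    [0,0.0015,0,0,-1],
    [0,0.0015,0,0,-1],
    [0,0.0015,0,0,-1],
    [0,0.0015,0,0,-1],
    [0,0.0015,0,0,-1],
    [0,0.0015,0,0,-1],
  ],
)

```text
time: 19.12
eef_pos: [0.5258, 0.0336, 0.152]
orientation: [0.993, 0.119, -0.0, -0.001]
force: [-3.0, 9.3, 1.4]
finger_gap: 0.0005
```

Request:
play_rows(
  plan=[
    [0,0.0015,0,0,-1],
    [0,0.0015,0,0,-1],
    [0,0.0015,0,0,-1],
    [0,0.0015,0,0,-1],
  ],
)

```text
time: 19.45
eef_pos: [0.5272, 0.0278, 0.1519]
orientation: [0.993, 0.119, -0.0, -0.001]
force: [-3.2, 10.0, 1.1]
finger_gap: 0.0004
```

On the ramp at about 10 N. Shorter steps now.

Request:
play_rows(
  plan=[
    [0,0.001,0,0,-1],
    [0,0.001,0,0,-1],
    [0,0.001,0,0,-1],
  ],
)

```text
time: 19.7
eef_pos: [0.528, 0.0247, 0.1519]
orientation: [0.993, 0.119, -0.0, -0.001]
force: [-2.4, 9.1, 1.7]
finger_gap: 0.0004
```

Request:
play_rows(
  plan=[
    [0,0.001,0,0,-1],
    [0,0.001,0,0,-1],
  ],
)

```text
time: 19.87
eef_pos: [0.5285, 0.0228, 0.1519]
orientation: [0.993, 0.119, -0.0, -0.001]
force: [-1.4, 9.5, -0.0]
finger_gap: 0.0006
```

Request:
play_rows(
  plan=[
    [0,0.001,0,0,-1],
    [0,0.001,0,0,-1],
  ],
)

```text
time: 20.03
eef_pos: [0.529, 0.0203, 0.152]
orientation: [0.993, 0.119, -0.0, -0.001]
force: [-1.6, 3.4, 0.8]
finger_gap: 0.0007
```

Past the crest (the force eased to 3.4 N). Half-millimetre rows from here.

Request:
play_rows(
  plan=[
    [0,0.0006,0,0,-1],
    [0,0.0006,0,0,-1],
  ],
)

```text
time: 20.2
eef_pos: [0.5295, 0.0183, 0.152]
orientation: [0.993, 0.118, -0.0, -0.0]
force: [-1.5, 5.9, -0.5]
finger_gap: 0.0003
```

Request:
play_rows(
  plan=[
    [0,0.0006,0,0,-1],
    [0,0.0006,0,0,-1],
  ],
)

```text
time: 20.37
eef_pos: [0.5297, 0.0176, 0.152]
orientation: [0.993, 0.118, -0.0, -0.001]
force: [-1.4, 8.0, 0.4]
finger_gap: 0.0001
```

Request:
play_rows(
  plan=[
    [0,0.0005,0,0,-1],
    [0,0,0,0,-1],
  ],
)

```text
time: 20.53
eef_pos: [0.5299, 0.017, 0.152]
orientation: [0.993, 0.118, -0.0, -0.001]
force: [-0.5, 6.2, -0.7]
finger_gap: 0.0007
```

Request:
play_rows(
  plan=[
    [0,0.0006,0,0,-1],
    [0,0.0006,0,0,-1],
  ],
)

```text
time: 20.7
eef_pos: [0.5301, 0.016, 0.152]
orientation: [0.993, 0.118, -0.0, -0.001]
force: [-2.0, 9.2, 0.3]
finger_gap: 0.0006
```

Request:
play_rows(
  plan=[
    [0,0.0006,0,0,-1],
    [0,0.0006,0,0,-1],
  ],
)

```text
time: 20.87
eef_pos: [0.5302, 0.0157, 0.152]
orientation: [0.993, 0.119, -0.0, -0.001]
force: [-3.5, 12.1, 1.4]
finger_gap: 0.0006
```

Request:
play_rows(
  plan=[
    [0,0.0006,0,0,-1],
  ],
)

```text
time: 20.95
eef_pos: [0.5302, 0.0156, 0.152]
orientation: [0.993, 0.119, -0.0, -0.001]
force: [-2.8, 11.9, 1.7]
finger_gap: 0.0005
```

Request:
play_rows(
  plan=[
    [0,0.0005,0,0,-1],
    [0,0,0,0,-1],
  ],
)

```text
time: 21.12
eef_pos: [0.5303, 0.0154, 0.152]
orientation: [0.993, 0.119, -0.001, -0.002]
force: [-4.2, 12.8, 2.0]
finger_gap: 0.0003
```

Request:
play_rows(
  plan=[
    [0,0.0004,0,0,-1],
    [0,0,0,0,-1],
  ],
)

```text
time: 21.28
eef_pos: [0.5303, 0.0152, 0.152]
orientation: [0.993, 0.119, -0.001, -0.002]
force: [-3.2, 12.8, 1.9]
finger_gap: 0.0003
```

```bash
python3 -c "
from h import *
guard()
c=cams.capture('scene')
for k in('pawl','end_plate'): print(k,[(r['score'],r['extent']) for r in nets.silhouettes(c,k)[:2]])
save(c,'s7.png',(235,175,335,255),6)"
```

```text
t 21.2833 tcp M -0.0304 z 0.152 push 13.16 F [-3.2 12.8  1.9]
handle travel 0.19146730220565 0.83
pawl [(0.58, [265.4, 205.8, 278.5, 224.0])]
end_plate [(0.64, [246.0, 138.8, 331.4, 246.2])]
```

View pics/s7.png

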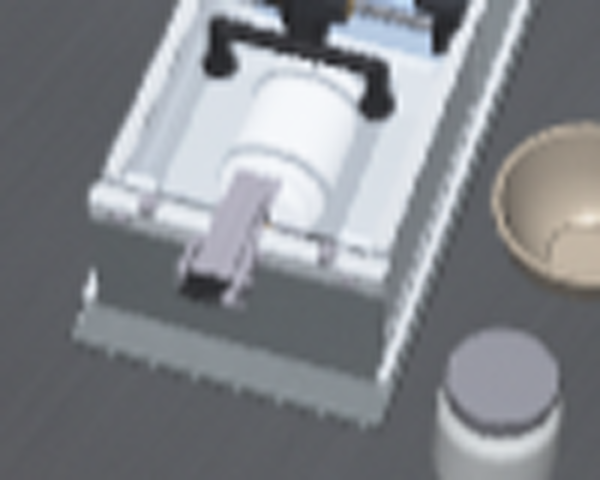

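The guard is against the end plate and the jar is undisturbed under it. The latch can't be read at this resolution. Push is 13.2 N, so I'll go up to about 15–16 N.

Request:
play_rows(
  plan=[
    [0,0.0005,0,0,-1],
    [0,0,0,0,-1],
  ],
)

```text
time: 21.7
eef_pos: [0.5304, 0.015, 0.152]
orientation: [0.993, 0.119, -0.001, -0.002]
force: [-4.3, 13.2, 2.8]
finger_gap: 0.0002
```

Request:
play_rows(
  plan=[
    [0,0.0004,0,0,-1],
    [0,0,0,0,-1],
  ],
)

```text
time: 21.87
eef_pos: [0.5304, 0.0148, 0.152]
orientation: [0.993, 0.119, -0.001, -0.002]
force: [-5.1, 13.9, 2.8]
finger_gap: 0.0004
```

Request:
play_rows(
  plan=[
    [0,0.0004,0,0,-1],
    [0,0,0,0,-1],
  ],
)

```text
time: 22.03
eef_pos: [0.5305, 0.0146, 0.152]
orientation: [0.993, 0.119, -0.001, -0.002]
force: [-5.2, 14.8, 2.4]
finger_gap: 0.0001
```

Request:
play_rows(
  plan=[
    [0,0.0003,0,0,-1],
    [0,0,0,0,-1],
    [0,0,0,0,-1],
  ],
)

```text
time: 22.28
eef_pos: [0.5305, 0.0145, 0.152]
orientation: [0.993, 0.119, -0.001, -0.002]
force: [-5.5, 15.3, 3.0]
finger_gap: 0.0006
```

Push is 16.2 N. Easing off slowly now: if latched, the contact should vanish within about 1 mm.

Request:
play_rows(
  plan=[
    [0,-0.001,0,0,-1],
    [0,-0.001,0,0,-1],
  ],
)

```text
time: 22.45
eef_pos: [0.5304, 0.0152, 0.152]
orientation: [0.993, 0.119, -0.0, -0.001]
force: [-2.8, 10.0, 1.8]
finger_gap: 0.0003
```

Request:
play_rows(
  plan=[
    [0,-0.001,0,0,-1],
    [0,-0.001,0,0,-1],
  ],
)

```text
time: 22.62
eef_pos: [0.5301, 0.016, 0.152]
orientation: [0.993, 0.119, -0.0, -0.001]
force: [-1.5, 5.5, -0.1]
finger_gap: 0.0005
```

Request:
play_rows(
  plan=[
    [0,-0.001,0,0,-1],
    [0,-0.001,0,0,-1],
    [0,0,0,0,-1],
  ],
)

```text
time: 22.87
eef_pos: [0.53, 0.0162, 0.1521]
orientation: [0.993, 0.118, 0.0, 0.0]
force: [0.7, 2.9, -0.7]
finger_gap: 0.0005
```

```bash
python3 -c "
from h import *
guard()"
```

```text
t 22.8667 tcp M -0.0315 z 0.1521 push 2.67 F [ 0.7  2.9 -0.7]
handle travel 0.17880397695249198 0.61
```

Request:
play_rows(
  plan=[
    [0,-0.001,0,0,-1],
    [0,-0.001,0,0,-1],
    [0,0,0,0,-1],
  ],
)

```text
time: 23.22
eef_pos: [0.5294, 0.0183, 0.152]
orientation: [0.993, 0.118, -0.0, 0.0]
force: [-0.2, 0.2, -0.4]
finger_gap: 0.0006
```

Request:
play_rows(
  plan=[
    [0,-0.002,0,0,-1],
    [0,-0.003,0,0,-1],
    [0,-0.005,0,0,-1],
    [0,-0.005,0,0,-1],
    [0,0,0,0,-1],
    [0,0,0,0,-1],
  ],
)

```text
time: 23.72
eef_pos: [0.5258, 0.0338, 0.1521]
orientation: [0.993, 0.119, -0.0, -0.0]
force: [-0.2, -0.4, 0.4]
finger_gap: 0.0006
```

```bash
python3 -c "
from h import *
guard()"
```

```text
t 23.7167 tcp M -0.0496 z 0.1521 push -0.35 F [-0.2 -0.4  0.4]
handle travel 0.1864040554006109 0.73
```

The fingers are free. Lift and look at latch, guard and jar from above.

Request:
play_rows(
  plan=[
    [0,0,-0.01,0,-1],
    [0,0,-0.025,0,-1],
    [0,0,-0.03,0,-1],
    [0,0,-0.03,0,-1],
    [0,0.01,-0.03,0,-1],
    [0,0.03,-0.015,0,-1],
    [0,0.035,0,0,-1],
    [0,0.035,0,0,-1],
    [0,0.025,0,0,-1],
    [0,0.015,0,0,-1],
    [0,0,0,0,-1],
    [0,0,0,0,-1],
  ],
)

```text
time: 24.82
eef_pos: [0.5609, -0.1136, 0.2926]
orientation: [0.993, 0.117, -0.0, 0.0]
force: [-0.3, 0.4, 0.3]
finger_gap: 0.0004
```

Run:
```python
from jar import *
s,c=wrist();save(c,'w8.png',(180,60,400,260),3.6);print(s['eef_pos'],s['force'])
W,M,L,z=check(s,c)
print("centre line",[(r,M[r,282].round(3),L[r,282].round(3),z[r,282].round(4)) for r in range(70,250,5)])
for r in nets.silhouettes(c,"pawl")[:1]: print(r["extent"],r["score"])
```

```text
[ 0.56094055 -0.11357204  0.29256137] [-0.30154357  0.39175504  0.27089306]Traceback (most recent call last):
  File "<stdin>", line 3, in <module>
  File "jar.py", line 8, in check
    print("jar",m.sum(),"M",np.percentile(M[m],[1,99]).round(4),"L",np.percentile(L[m],[1,99]).round(4),"top",np.percentile(z[m],99).round(4))
                            ~~~~~~~~~~~~~^^^^^^^^^^^^^
    return _quantile_unchecked(
        a, q, axis, out, overwrite_input, method, keepdims, weights)
    return _ureduce(a,
                    func=_quantile_ureduce_func,
    ...<5 lines>...
                    overwrite_input=overwrite_input,
                    method=method)
    r = func(a, **kwargs)
    result = _quantile(arr,
                       quantiles=q,
    ...<2 lines>...
                       out=out,
                       weights=wgt)
    slices_having_nans = np.isnan(arr[-1, ...])
                                  ~~~^^^^^^^^^
IndexError: index -1 is out of bounds for axis 0 with size 0
```

View pics/w8.png

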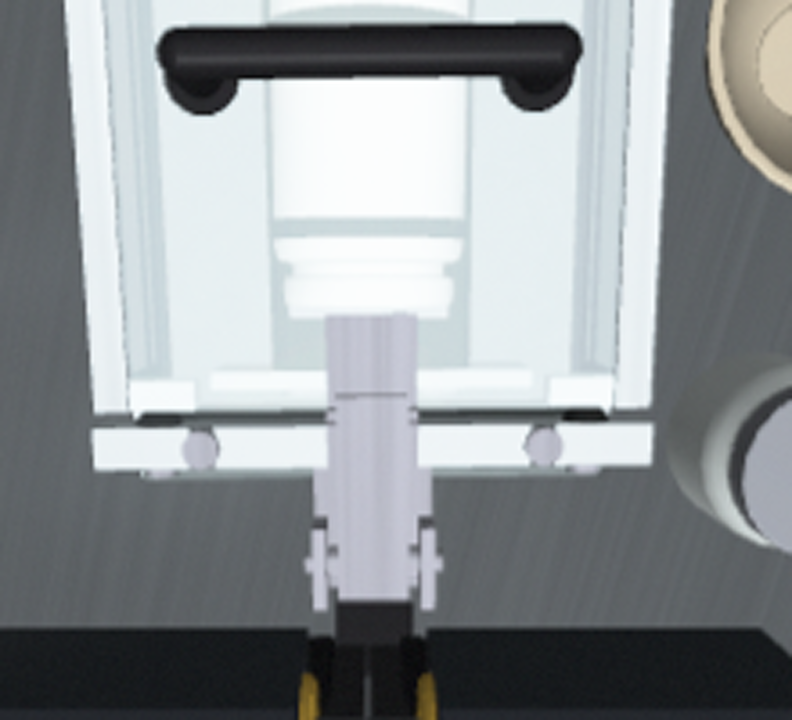

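The view shows the guard against the buffers (crop row 410), the pawl over the striker (crop 335–415, 395–600), and the jar straight beneath. I'll measure the pawl slope and guard travel by depth.

Run:
```python
from h import *
Zs=[]
for i in range(4):
    s,c=wrist();K=c["mtx"];d=c["depth"]
    v,u=np.mgrid[:420,:560];cam=np.stack([(u-K[0,2])/K[0,0]*d,-(v-K[1,2])/K[1,1]*d,-d],-1)
    Zs.append(cam@c["pose"][:3,:3].T+c["pose"][:3,3])
W=np.mean(Zs,0);z=W[...,2];M=(W[...,:2]-O)@AX;L=(W[...,:2]-O)@[.9724,.2334]
cols=slice(277,290)
for r in range(145,232,4): print(r,M[r,cols].mean().round(4),np.median(z[r,cols]).round(4),end=" | ")
m=(M>.055)&(M<.125)&(abs(L)<.007)&(z>.13)&(z<.19);p=np.polyfit(M[m],z[m],1);print("\npawl slope",p,m.sum())
m=(c["pixels"].max(2)<70)&(z>.15)&(z<.185)&(abs(L)<.06)&(M<.05)&(M>-.06);print("handle M",M[m].mean(),"travel",M[m].mean()+.202,np.percentile(M[m],[2,98]),m.sum())
for col in(215,350): print(col,[(r,M[r,col].round(4),z[r,col].round(3)) for r in range(160,194,2)])
```

```text
145 0.0457 0.1257 | 149 0.0494 0.1265 | 153 0.0537 0.1263 | 157 0.0577 0.1263 | 161 0.0618 0.1262 | 165 0.0659 0.1264 | 169 0.07 0.1263 | 173 0.0722 0.1414 | 177 0.0762 0.1416 | 181 0.0802 0.1415 | 185 0.0832 0.1417 | 189 0.0883 0.1414 | 193 0.0924 0.1413 | 197 0.0953 0.1414 | 201 0.0993 0.1417 | 205 0.1047 0.1418 | 209 0.1089 0.1417 | 213 0.1131 0.1415 | 217 0.1174 0.1416 | 221 0.12 0.1415 | 225 0.126 0.1415 | 229 0.1282 0.1423 | 
pawl slope [0.02009192 0.13943958] 737
handle M -0.012394163928508542 travel 0.18960583607149148 [-0.01772621 -0.00785424] 1484
215 [(160, np.float64(0.061), np.float64(0.126)), (162, np.float64(0.063), np.float64(0.125)), (164, np.float64(0.065), np.float64(0.126)), (166, np.float64(0.0671), np.float64(0.126)), (168, np.float64(0.0692), np.float64(0.125)), (170, np.float64(0.0713), np.float64(0.125)), (172, np.float64(0.0733), np.float64(0.126)), (174, np.float64(0.0754), np.float64(0.126)), (176, np.float64(0.0947), np.float64(-0.001)), (178, np.float64(0.0935), np.float64(0.028)), (180, np.float64(0.0822), np.float64(0.122)), (182, np.float64(0.084), np
[... 332 characters left out ...]
4(0.126)), (164, np.float64(0.0647), np.float64(0.126)), (166, np.float64(0.0666), np.float64(0.127)), (168, np.float64(0.0688), np.float64(0.127)), (170, np.float64(0.0707), np.float64(0.128)), (172, np.float64(0.0729), np.float64(0.127)), (174, np.float64(0.0791), np.float64(0.095)), (176, np.float64(0.0944), np.float64(-0.001)), (178, np.float64(0.0809), np.float64(0.115)), (180, np.float64(0.0816), np.float64(0.124)), (182, np.float64(0.0838), np.float64(0.124)), (184, np.float64(0.0859), np.float64(0.124)), (186, np.float64(0.088), np.float64(0.124)), (188, np.float64(0.0903), np.float64(0.123)), (190, np.float64(0.0982), np.float64(0.092)), (192, np.float64(0.118), np.float64(-0.001))]
```

The pawl is flat (z 141.5 mm over its whole length, so its angle is about 0), and guard travel is about 187–190 mm. The jar looks straight and centred under the guard, and the arm is clear. Handing in.

```bash
python3 -c "
from station import bot
print(bot.close_job(),bot.read_state()['time'])"
```

```text
the job is handed in; nothing more can be done
the job is handed in; nothing more can be done
```

The jar is on the rollers and the guard is shut, with the pawl down behind its striker. I handed the job in at about 25 s of the 72 s allowed; no verdict is reported.

- **Jar:** I took the white jar from its rack and set it down with about 10 N on the rollers. After letting go, it sat within about 1 mm of the middle, along and across. Its axis was about 83 mm up, with no measurable slope. After the guard closed I could only check it by eye through the plastic, where it looked straight and centred.
- **Guard:** I pushed it by the handle with closed fingers. The ramp took about 10 N and eased past the crest, then I pressed slowly against the buffers up to about 16 N and backed off.
- **Latch:** The click itself did not show in the push force. The evidence is the final close look: the pawl's top is level along its whole length at 141.5 mm, so its angle is about 0. A straight-line fit gave 0.02 rad, but it was pulled by points on the guard.
- **Travel:** The close view gave 187–190 mm. The coarser top camera, with the hand partly in view, gave scattered readings of 179, 186 and 191 mm. I trusted the close view.
- **Bystanders:** I never took the arm near the bowl, cup or tub, though I did not re-measure them at the end.

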